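# Pin the crank onto the food mill with its hitch pin

## Task

The food mill has been washed and put together again, but nothing holds its crank on yet. Take the steel hitch pin that lies on the worktop, feel for the cross hole in the square drive shaft above the crank (the shaft may stand a little high or low) and push the pin through from the front without forcing it until its head sits flush against the shaft, then swing its sprung loop up and over the end of the shaft until it snaps shut on the far side. Leave the pin home with the loop closed, and do not knock the other things about.

Things in the scene. Friction and masses are not known exactly. Their poses are not given: they have to be found in the camera images.
- pin: Loose hitch pin (linch pin) of bright steel, about 110 g: a block-shaped head, a round shank in front of it, a sprung wire loop hinged on the head. Origin: on the shank's axis in the plane of the head's front face (the shoulder). x points to the tip, z to the side where the open loop stands. At the start it lies on the worktop, x and y level, origin 8 mm up, loop open.
- pin_grip (a point): Middle of the part of the pin's head to grip from above (pin x = -12 mm). The head is a steel block with flat sides, 30 mm long (pin x -30 to 0), 16 mm wide (y), 16 mm high (z); its front 22 mm is clear of the loop. Axes as pin.
- pin_tip (a point): Middle of the shank's blunt tip (pin x = +27.5 mm). The round shank is 8 mm in diameter; its last 3 mm taper to a flat end of 6 mm. Axes as pin.
- loop_hinge (a point): Hinge of the wire loop: across the head along pin y, on the pin's axis, 26 mm behind the shoulder. The loop is a dark wire, 4 mm thick, 28 mm wide inside, its end (wire centre) 60 mm from this hinge. With the pin home it passes round the shaft's sides and over its end with 4 mm to spare; the let-go head then sags up to 5 mm. Axes as pin.
- loop_bar (a point): Middle of the loop's far end (wire centre), the place to push; it turns with the loop. Follow its arc: pushed straight ahead over the top, it wedges on the finger. Open, it is 28 mm behind and 53 mm above the hinge; closed, just beyond the shank's tip and 8 mm below its axis.
- loop (a joint): Loop angle, rad. 0 = open (start), leaning back, 62 degrees up from straight back; grows as it swings up and over forward: 0.49 straight up, 2.06 straight forward along the shank, 2.2 closed stop. Over-centre spring: held open by 0.15 N m (about 3 N at its end), fading to nothing at 1.1, beyond which the spring throws it shut; let go before that, it springs open.
- cross_hole (a point): Point on the upright axis of the drive shaft at the hole's middle height, 150 mm over the worktop. x: the way the pin is pushed in (along the hole, level, away from the robot); z up. It turns with the crank, but does NOT follow the shaft's end float: shaft and hole stand unmeasured anywhere from 7 mm below to 7 mm above it. A pin that is home has its origin at x = -10 mm here.
- hub_top (a point): Middle of the top of the crank's round hub (42 mm across), 29 mm below cross_hole. The shaft is a 20 mm square steel bar rising from it, faces square to x and y of cross_hole (front face at x = -10 mm), ending 18 mm above the hole. The hole goes right through, 9.5 mm wide, 1 mm chamfer in front. 12 N of friction holds the shaft: only a tip in line within 1 mm slips in easily (under 8 N).
- crank_knob (a point): Top of the black crank knob (28 mm thick), 96 mm to the left (y of cross_hole) of the shaft's axis and 23 mm higher than cross_hole; the crank's flat arm lies 39 mm below cross_hole. The crank is stiff and stays where it stands.
- mill: Rotary food mill of stainless steel: conical bowl 190 mm across, 89 mm high, on three rubber feet, standing fast; a bridge bar over the mouth carries crank and shaft in the middle; a black handle sticks out to the left, 79 mm up, reaching 225 mm from the middle. Origin: on the worktop under the middle, z up. Over 18 N of the pin against it on the way in, or 40 N ever, is forcing.
- tin: Bystander: food tin, 75 mm across, 58 mm high, behind the mill; origin under its middle.
- jar_a: Bystander: spice jar with dark cap, 41 mm across, 105 mm high, behind the mill at the left; origin under its middle.
- shaker: Bystander: glass salt shaker with a grey top, 44 mm across, 90 mm high, behind the pin; origin under its middle.
- apple_a: Bystander: red apple, 74 mm, near the front right of the worktop; origin under its middle.
- sieve_coarse: Bystander: spare perforated sieve disc of the mill, 116 mm across, 5 mm high, lying flat behind the pin; origin under its middle.
Things that resemble listed ones, but are neither listed nor needed, are in the scene too. What is shaped like the pin but green is not meant.

How it is judged (in metres and radians):
On the way, in this order (a step that is already met when the one before it is completed fails the run):
1. the pin's tip has entered the cross hole by 8 mm or more, loop still open (x of pin in the frame of cross_hole above -0.0295 m and y of pin in the frame of cross_hole between -0.004 and 0.004 m and z of pin in the frame of cross_hole between -0.011 and 0.011 m and angle between the x axis of pin and the x axis of cross_hole, either way round below 0.2 rad and value of joint loop below 0.6 rad).
2. the pin is home: its shoulder within 3 mm of the shaft's front face, loop still open (x of pin in the frame of cross_hole between -0.013 and -0.007 m and y of pin in the frame of cross_hole between -0.004 and 0.004 m and z of pin in the frame of cross_hole between -0.011 and 0.011 m and angle between the x axis of pin and the x axis of cross_hole, either way round below 0.2 rad and value of joint loop below 0.6 rad), for 0.2 s.
At the end, for the whole second after the job is handed in: The pin sits through the cross hole with its shoulder within 3 mm of the shaft's front face (origin 7 to 13 mm before the axis, within 4 mm sideways and 11 mm in height of the nominal point, in line within 0.2 rad), its loop is shut over the shaft's end (beyond 2.05 rad), and it is at rest (x of pin in the frame of cross_hole between -0.013 and -0.007 m and y of pin in the frame of cross_hole between -0.004 and 0.004 m and z of pin in the frame of cross_hole between -0.011 and 0.011 m and angle between the x axis of pin and the x axis of cross_hole, either way round below 0.2 rad and value of joint loop above 2.05 rad and linear speed of pin below 0.02 m/s); the robot touches nothing.
It fails at once if the pin is forced on its way in: more than 18 N between pin and mill while the shoulder is over 3.5 mm from the shaft (contact force between pin and mill above 18 N and x of pin in the frame of cross_hole below -0.0135 m).
It fails at once if more than 40 N between the pin (with its loop) and the mill at any time (contact force between pin and mill above 40 N).
It fails at once if a bystander (tin, jar, shaker, apple, sieve disc) is pushed 3 to 4 cm from its place (distance of any of tin, jar_a, shaker from where it was at the start of the episode above 0.03 m or distance of any of apple_a, sieve_coarse from where it was at the start of the episode above 0.04 m).
It also fails if it takes over 72 s, if anything falls off the work surface, if the arm or the gripper's body presses on something with over 40 N, if the wrist force passes 120 N, or if a joint passes its speed limit or range.

## Robot

A 6-joint arm with a two-finger parallel gripper is mounted at the origin on a cart in front of the work surface, level with it; the furniture and walls round the work are solid. World frame = base frame: x ahead of the robot, y to its left, z up, the work surface at z = 0. Lengths are in m, angles in degrees, forces in N, time in s.
With the tool pointing down it reaches from about 0.4 to 0.825 m from the base axis. Payload 7 kg.
Tool frame: the origin (TCP) lies midway between the tips of the shut fingers; the grasp point (between the pads) lies 19 mm behind it; z points along the fingers, y is the line along which they close (so a half turn about z gives the same grasp; the last joint's range is limited). The gripper opens to 88 mm and grips with 3 to 60 N. Pads are 19 mm wide; open, the fingers measure 130 mm over their backs; the gripper's body (78 mm by 193 mm) begins 47 mm behind the grasp point.
Start: joints at [91.278, 20.546, 0.682, 0, -70.136, -16.507], TCP at [0.177, 0.651, 0.227] pointing down, gripper open.
Joint ranges: [-176.03, 176.03], [-82.01, 121.73], [-58.28, 71.71], [-173.87, 95.51], [-174.79, -0.11], [-173.66, 173.66]. Speed limits (degrees/s): [136.94, 136.94, 172.46, 180, 180, 180].

## Interface

Orientations are given as [roll, pitch, yaw] about the fixed x, y, z axes, in that order (R = Rz(yaw) Ry(pitch) Rx(roll)).
In Python, from plant import ctrl gives the robot as it stands. The module is installed in compiled form; this text tells all that it offers.
- The arm moves only by the tool send_rows, never from a script. Its argument "plan" is a list that holds one entry, the list of rows, each a list of 6 numbers: the shift along the tool's x, y, z in cm, then the turn, a rotation vector about the tool's x, y, z in degrees. A call has 1 to 8 rows; each row is the pose to reach, as a shift and turn from the pose commanded when the call began, along the tool's axes at that moment; what a row does not reach only later rows make up. A row lasts 1/12 s, in which the tool goes at most 41.7 mm and 7.16 degrees, less where a joint would pass 70% of its speed; a pose out of reach is approached as far as the arm can. A call with a gripper value outside its range is refused whole. "fingers" is the opening, from 0 (shut) to 1 (fully open), set as the call begins (left out, the last holds). The fingers move at their own pace and stop on an object; the grip force is fixed at half the most. Time passes only in rows, so rows that repeat a pose let the fingers close. It gives the time, the measured TCP pose, the force, the opening and the grip force at its end, in the units of the state.
- ctrl.get_obs(): the state, without advancing time (a new reading comes with each control period).
- ctrl.snapshot(name): name is "scene" or "top" or "wrist"; returns a dict with "img" (420x560x3 uint8, red, green, blue), "K" (3x3 intrinsics, pixels), "k1" (the pictures are not rectified: a ray, as slopes to the right and down, at radius r is drawn at 1 + k1 r^2 times it, then the intrinsics apply), "pose" (4x4, takes a point from camera to world coordinates). Camera axes: x right, y down, z forward; pixel columns grow to the right and rows downward; lengths in m; the calibration is good to about 2 mm. A picture is of the moment at which its call begins. There is no depth.
- ctrl.close_job(): hands the job in; it is judged then, once.
The state is a dict: "clock": time; "joint_pos": joint angles; "qvel": joint speeds; "tau": joint torques, N m; "tool_pos": TCP position; "orientation": TCP orientation; "force": force on the tool from outside, world axes, zero at the start; "moment": the same for the moment, N m; "opening": finger opening in m; "gripper_force": force on a finger pad.
Only numpy, scipy, OpenCV 4.12 (cv2) and the standard library are available. Lean on these libraries where they do the work, as an engineer would, in place of code of your own. Each camera call takes 0.05 s, during which the arm holds its last target. There are 200 camera calls.

## Working session

There is one attempt and no reset: what is moved stays moved. The work goes in short steps, Python scripts to look and compute and a tool call to move; the robot and the scene stay as the last step left them, time stands still between calls to the robot, and variables do not carry over. Pictures are saved under pics/ and viewed, at most 10 in all, crops included, and the job is handed in when it is done.

Besides the shell and the picture viewer there is one more tool, called after "Emit:" as name(argument=value, ...) on one line, values as JSON. send_rows: Moves the arm, as the interface text tells. Its arguments: {"type":"object","properties":{"plan":{"type":"array","items":{"type":"array","items":{"type":"array","items":{"type":"number"}}}},"fingers":{"type":"number"}},"required":["plan"]}

```bash
mkdir -p pics
cat > h.py <<'E'
import numpy as np, cv2
from scipy.spatial.transform import Rotation as R
from plant import ctrl
def snap(n,f):
    s=ctrl.snapshot(n); cv2.imwrite('pics/'+f+'.png',s['img'][:,:,::-1]); np.savez('pics/'+f+'.npz',K=s['K'],k1=s['k1'],pose=s['pose'],img=s['img']); return s
def load(f): return np.load('pics/'+f+'.npz')
def ray(s,u,v):
    K=s['K']; k1=float(s['k1']); d=np.array([(u-K[0,2])/K[0,0],(v-K[1,2])/K[1,1]]); p=d.copy()
    for _ in range(30): p=d/(1+k1*(p@p))
    T=s['pose']; return T[:3,3],T[:3,:3]@np.array([p[0],p[1],1])
def atz(s,u,v,z):
    o,d=ray(s,u,v); return o+d*(z-o[2])/d[2]
def proj(s,P):
    T=s['pose'];K=s['K'];k1=float(s['k1']); c=T[:3,:3].T@(np.array(P)-T[:3,3]); p=c[:2]/c[2]; p=p*(1+k1*(p@p)); return np.round([K[0,0]*p[0]+K[0,2],K[1,1]*p[1]+K[1,2]],1)
def tri(*l):
    A=np.zeros((3,3));b=np.zeros(3)
    for s,u,v in l:
        o,d=ray(s,u,v); d=d/np.linalg.norm(d); M=np.eye(3)-np.outer(d,d); A+=M;b+=M@o
    return np.linalg.solve(A,b)
def pose():
    o=ctrl.get_obs(); return o
def delta(pos,rpy,obs=None):
    "shift cm and rotvec deg in tool axes to reach target"
    o=obs or ctrl.get_obs(); R0=R.from_euler('xyz',o['orientation'],degrees=True)
    return np.round(R0.inv().apply(np.array(pos)-o['tool_pos'])*100,2), np.round((R0.inv()*R.from_euler('xyz',rpy,degrees=True)).as_rotvec(degrees=True),2)
def crop(f,u0,v0,w,h,k):
    im=cv2.imread('pics/'+f+'.png')[v0:v0+h,u0:u0+w]; cv2.imwrite('pics/'+f+'_c%d_%d.png'%(u0,v0),cv2.resize(im,None,fx=k,fy=k,interpolation=cv2.INTER_CUBIC))
E
python3 - <<'E'
from h import *
a=snap('scene','s0');b=snap('top','t0');o=ctrl.get_obs();print(o)
for s in(a,b): print(s['pose'].round(3),s['K'].round(1),s['k1'])
E
```

```text
{'clock': 0.1, 'joint_pos': array([ 9.12802237e+01,  2.05862393e+01,  6.37955738e-01, -1.89362046e-02,
       -7.01370914e+01, -1.65063054e+01]), 'qvel': array([ 0.0827579 , -0.08564392,  0.1389439 ,  0.02369112,  0.03315417,
        0.11432479]), 'tau': array([-4.83817421e-04, -5.84166133e+01,  2.93753117e+01,  7.01544374e+00,
        1.02117399e-02, -4.45425917e-05]), 'tool_pos': array([0.17718517, 0.65085338, 0.22571683]), 'orientation': array([ 1.79913085e+02, -7.19059492e-03, -1.52325234e+01]), 'force': array([-0.66482066,  0.44991823,  0.50696773]), 'moment': array([-0.03782091,  0.0283518 ,  0.03750889]), 'gripper_force': 0.0, 'opening': 0.08769740958401537}
[[ 0.487 -0.511  0.708 -0.191]
 [-0.873 -0.279  0.399 -0.458]
 [-0.006 -0.813 -0.582  0.748]
 [ 0.     0.     0.     1.   ]] [[496.7   0.  273.3]
 [  0.  496.7 219. ]
 [  0.    0.    1. ]] -0.09362432293213213
[[ 1.400e-02 -9.800e-01  1.990e-01  3.780e-01]
 [-1.000e+00 -1.400e-02  1.000e-03 -4.400e-02]
 [ 1.000e-03 -1.990e-01 -9.800e-01  1.036e+00]
 [ 0.000e+00  0.000e+00  0.000e+00  1.000e+00]] [[414.1   0.  287.8]
 [  0.  414.1 215.1]
 [  0.    0.    1. ]] -0.042179341464770086
```

View pics/s0.png

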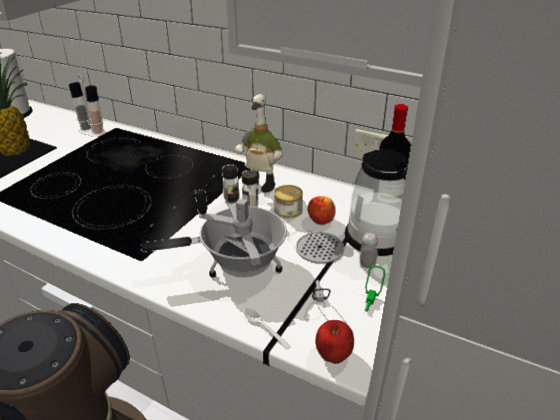

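View pics/t0.png

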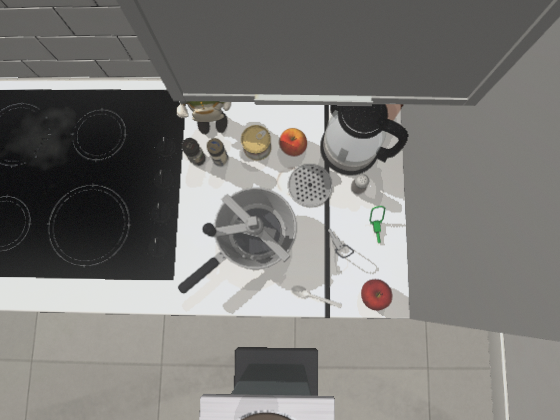

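Top view: the steel pin is near (342,247). Things that could be mistaken for it are the green pin at (377,225) and the spoon at (310,295). The mill shaft is near (253,225) and the knob near (209,229).

Run:
```python
from h import *
import cv2
im=cv2.imread('pics/t0.png'); im2=cv2.imread('pics/s0.png')
f=lambda i,u,v,w,h,W,H: cv2.resize(i[v:v+h,u:u+w],(W,H),interpolation=cv2.INTER_CUBIC)
A=f(im,315,220,66,50,396,300);B=f(im2,290,265,66,50,396,300);C=f(im,200,180,100,75,396,300);D=f(im2,190,160,100,75,396,300)
cv2.imwrite('pics/m1.png',np.vstack([np.hstack([A,B]),np.hstack([C,D])]))
```

```text
(no output)
```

View pics/m1.png

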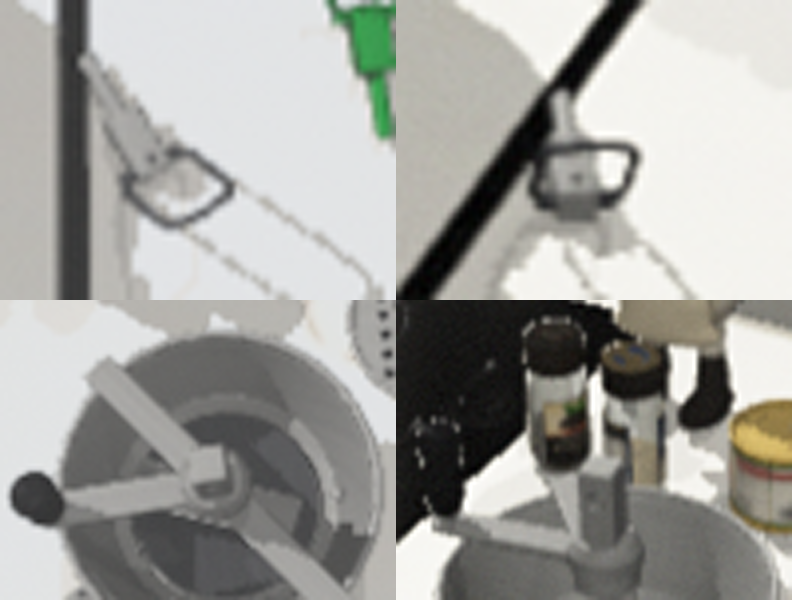

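The crop confirms the steel pin: block head, dark loop standing, tip at top (329.2,229.7) pointing back-left. In the scene view, the shaft's front-face hole is at about (241,182).

Run:
```python
from h import *
t=load('t0');s=load('s0')
print('tip',atz(t,329.2,229.7,.008),'hinge',atz(t,315+150/6,220+166/6,.008))
print('tip s',atz(s,290+163/6,265+92/6,.008),'hinge s',atz(s,290+185/6,265+200/6,.008))
c=[(248,219.1),(256.1,217.4),(257.6,225.5),(250,227.2)]
P=np.array([atz(t,*q,.168) for q in c]);print(P,P.mean(0))
k=tri((t,209.3,230),(s,190+440/3.96*1,160+128/3.96));print('knob',k, atz(t,209.3,230,.173), proj(s,atz(t,209.3,230,.173)))
print(proj(s,P.mean(0)))
w=snap('wrist','w0');T=w['pose'];o=ctrl.get_obs();R0=R.from_euler('xyz',o['orientation'],degrees=True).as_matrix()
print('cam in tool',R0.T@(T[:3,3]-o['tool_pos']),(R0.T@T[:3,:3]).round(3),w['K'],w['k1'])
```

```text
tip [ 0.5503822  -0.14701975  0.008     ] hinge [ 0.50531589 -0.17375896  0.008     ]
tip s [ 0.55477234 -0.14667132  0.008     ] hinge s [ 0.50812234 -0.17704256  0.008     ]
[[0.5439083  0.04227438 0.168     ]
 [0.54785671 0.02508479 0.168     ]
 [0.53033967 0.02137726 0.168     ]
 [0.52643486 0.03743803 0.168     ]] [0.53713488 0.03154362 0.168     ]
knob [0.54828221 0.01350956 0.21210605] [0.51830556 0.12286774 0.173     ] [199.9 192.7]
[240.5 201.6]
cam in tool [ 7.25468942e-02  6.77762316e-06 -1.57946479e-01] [[-0.    -0.963 -0.27 ]
 [ 1.    -0.     0.   ]
 [-0.    -0.27   0.963]] [[300.08195295   0.         285.96284074]
 [  0.         300.08195295 208.00152052]
 [  0.           0.           1.        ]] 0.01368928960118336
```

Run:
```python
from h import *
print(delta([.519,-.168,.17],[180,0,-148]))
```

```text
(array([54.49, 70.03,  5.68]), array([ 3.0000e-02, -9.0000e-02,  1.3277e+02]))
```

Emit:
send_rows(plan=[[[20,26,-2,0,0,50],[20,26,-2,0,0,50],[20,26,-2,0,0,50],[20,26,-2,0,0,50],[20,26,-2,0,0,50],[20,26,-2,0,0,50],[20,26,-2,0,0,50],[20,26,-2,0,0,50]]], fingers=1)

```text
clock: 0.82
tool_pos: [0.3022, 0.3453, 0.2466]
orientation: [180.0, 0.0, -65.7]
force: [0.3, -0.5, 0.2]
opening: 0.0874
gripper_force: 0.0
```

Run:
```python
from h import *
print(delta([.519,-.168,.20],[180,0,-148]))
```

```text
(array([55.7 ,  1.38,  4.66]), array([ 1.000e-02, -0.000e+00,  8.231e+01]))
```

Emit:
send_rows(plan=[[[28,0.7,0,0,0,45],[28,0.7,0,0,0,45],[28,0.7,0,0,0,45],[28,0.7,0,0,0,45],[28,0.7,0,0,0,45],[28,0.7,0,0,0,45],[28,0.7,0,0,0,45],[28,0.7,0,0,0,45]]])

```text
clock: 1.48
tool_pos: [0.4137, 0.0866, 0.2465]
orientation: [180.0, -0.0, -110.6]
force: [-0.0, 1.1, -0.3]
opening: 0.0875
gripper_force: 0.0
```

Run:
```python
from h import *
print(delta([.519,-.168,.20],[180,0,-148]))
```

```text
(array([ 20.12, -18.82,   4.66]), array([-1.000e-02, -5.000e-02,  3.738e+01]))
```

Emit:
send_rows(plan=[[[20.1,-18.8,4.7,0,0,37.4],[20.1,-18.8,4.7,0,0,37.4],[20.1,-18.8,4.7,0,0,37.4],[20.1,-18.8,4.7,0,0,37.4],[20.1,-18.8,4.7,0,0,37.4],[20.1,-18.8,4.7,0,0,37.4],[20.1,-18.8,4.7,0,0,37.4],[20.1,-18.8,4.7,0,0,37.4]]])

```text
clock: 2.15
tool_pos: [0.5205, -0.1667, 0.1974]
orientation: [179.9, -0.2, -147.8]
force: [-0.7, 0.4, -0.4]
opening: 0.0876
gripper_force: 0.0
```

Run:
```python
from h import *
s=snap('wrist','w1')
o=ctrl.get_obs(); print(o['tool_pos'],o['orientation'])
for P in ([.5067,-.1754,.008],[.5526,-.1468,.008],[.537,.0315,.168]): print(proj(s,P))
im=cv2.imread('pics/w1.png'); cv2.imwrite('pics/w1b.png',cv2.resize(im,(800,600),interpolation=cv2.INTER_CUBIC))
```

```text
[ 0.51978417 -0.1650179   0.1978753 ] [ 1.79916773e+02 -1.47243007e-01 -1.47831363e+02]
[285.7 174.7]
[285.5 219. ]
[493.6 384. ]
```

View pics/w1b.png

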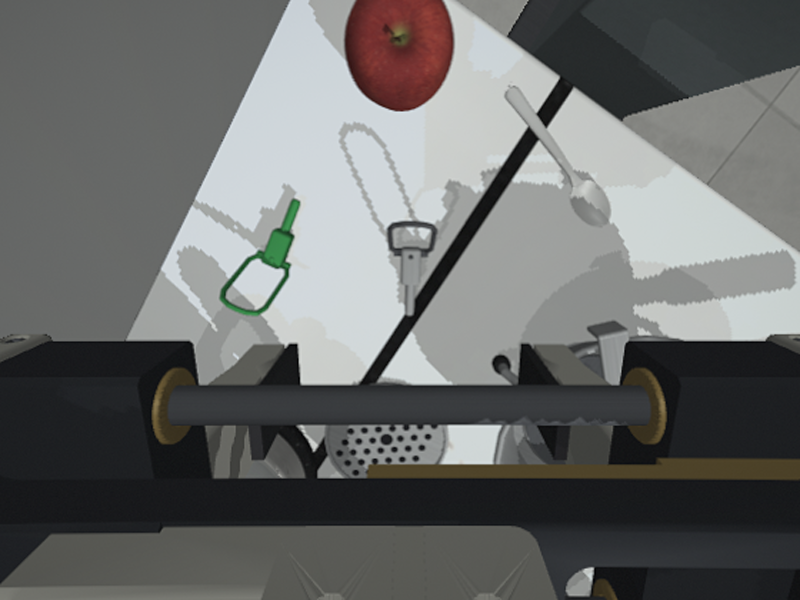

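Wrist view: pin tip at (409,314), head around (411,265), loop bar at (411,228) in 800-px coordinates. The green decoy is at left and the shaft at lower right, near (607,330). I'll zoom in for precision.

Run:
```python
from h import *
im=cv2.imread('pics/w1.png')[150:228,236:340]; cv2.imwrite('pics/w1z.png',cv2.resize(im,None,fx=7.5,fy=7.5,interpolation=cv2.INTER_CUBIC))
```

```text
(no output)
```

View pics/w1z.png

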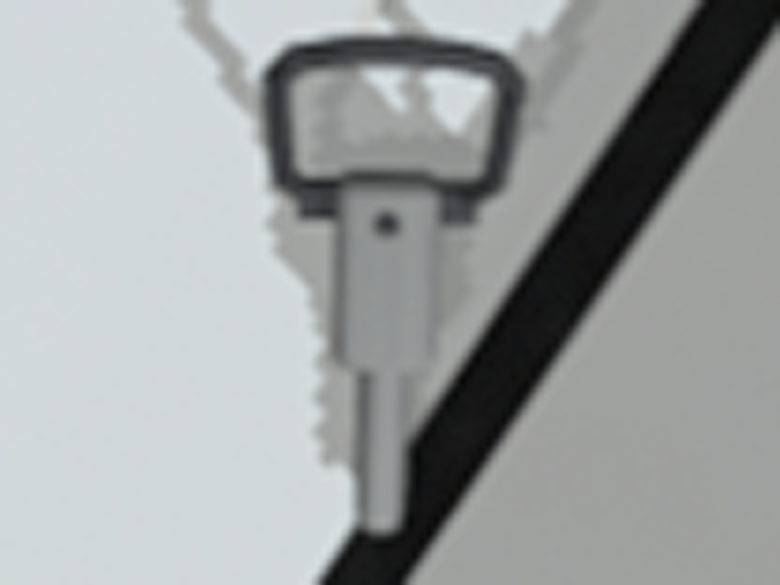

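Zoomed crop: head top runs from (390,180) to (386,360), and the tip is at (383,528), at 7.5× with offset (236,150).

Run:
```python
from h import *
s=load('w1'); f=lambda x,y,z: atz(s,236+x/7.5,150+y/7.5,z)
r=f(390,180,.016);a=f(386,360,.016);t=f(383,528,.008);print(r,a,t)
d=(t-r)[:2];print(np.degrees(np.arctan2(d[1],d[0])),np.linalg.norm(d),np.linalg.norm((a-r)[:2]),np.linalg.norm((t-a)[:2]))
u=d/np.linalg.norm(d); org=((r[:2]+30e-3*u)+a[:2]+(t[:2]-27.5e-3*u))/3; g=org-11e-3*u; yaw=np.degrees(np.arctan2(u[1],u[0]))
print(org,g,yaw); print(delta([*g,.06],[180,0,yaw-180]))
```

```text
[ 0.5035176  -0.17428669  0.016     ] [ 0.52760186 -0.15981704  0.016     ] [ 0.55315514 -0.14422263  0.008     ]
31.202104017431466 0.05803217854825586 0.028096662296534815 0.029935864734284508
[ 0.52880432 -0.15901041] [ 0.51939552 -0.16470905] 31.20210401743146
(array([-0.02,  0.03, 13.79]), array([ 0.08, -0.15,  0.97]))
```

Emit:
send_rows(plan=[[[0,0,6,0,0,1],[0,0,10,0,0,1],[0,0,14,0,0,1],[0,0,16,0,0,1],[0,0,18,0,0,1],[0,0,18.9,0,0,1],[0,0,19.4,0,0,1],[0,0,19.4,0,0,1]]])

```text
clock: 2.87
tool_pos: [0.5201, -0.1624, 0.0056]
orientation: [180.0, -0.0, -148.6]
force: [0.2, -0.4, 0.3]
opening: 0.0877
gripper_force: 0.0
```

Emit:
send_rows(plan=[[[0,0,0,0,0,0],[0,0,0,0,0,0],[0,0,0,0,0,0],[0,0,0,0,0,0],[0,0,0,0,0,0],[0,0,0,0,0,0],[0,0,0,0,0,0],[0,0,0,0,0,0]]], fingers=0.1)

```text
clock: 3.53
tool_pos: [0.5199, -0.163, 0.0056]
orientation: [-180.0, 0.0, -148.6]
force: [0.7, 0.8, 0.5]
opening: 0.04
gripper_force: 0.0
```

Emit:
send_rows(plan=[[[0,0,0.25,0,0,0],[0,0,0.25,0,0,0],[0,0,0.25,0,0,0],[0,0,0.25,0,0,0],[0,0,0.25,0,0,0],[0,0,0.25,0,0,0],[0,0,0.25,0,0,0],[0,0,0.25,0,0,0]]])

```text
clock: 4.2
tool_pos: [0.5198, -0.1629, 0.003]
orientation: [180.0, -0.0, -148.6]
force: [0.4, -0.3, -1.8]
opening: 0.0156
gripper_force: 30.0
```

Run:
```python
from h import *
o=ctrl.get_obs();print(o['tool_pos'],o['orientation'],o['force'],o['opening'],o['gripper_force'])
t=load('t0')
```

```text
[ 0.51981355 -0.16290918  0.00302733] [ 1.79996171e+02 -6.31577308e-03 -1.48627997e+02] [ 0.40726969 -0.27013675 -1.81591731] 0.015605166442853003 29.979329109191895
```

```bash
cat >> h.py <<'E'
YAW=12.0; C=np.array([.537,.0315,.150])
Rct=np.array([[0,-.963,-.270],[1,0,0],[0,-.270,.963]]); tct=np.array([.07255,0,-.15795])
def frame(yaw=None):
    a=np.radians(YAW if yaw is None else yaw); return np.array([[np.cos(a),-np.sin(a),0],[np.sin(a),np.cos(a),0],[0,0,1]])
def tool(th,yaw=None):  # tool down, camera behind, tilted forward th deg
    a=YAW if yaw is None else yaw
    return R.from_euler('z',a,degrees=True)*R.from_euler('y',-th,degrees=True)*R.from_euler('xyz',[180,0,180],degrees=True)
def pcam(pos,Rt): 
    T=np.eye(4);T[:3,:3]=Rt.as_matrix()@Rct;T[:3,3]=pos+Rt.apply(tct); return dict(K=np.array([[300.08,0,285.96],[0,300.08,208.],[0,0,1]]),k1=.0137,pose=T)
E
python3 - <<'E'
from h import *
F=frame()
for th in (0,25,40):
  print(th,tool(th).as_euler('xyz',degrees=True).round(1),tool(th).as_matrix()[:,2].round(2))
  for dx in (-.05,-.0,.05):
    for dy in (-.09,):
      for z in (.25,.30):
        p=C+F@[dx,dy,z-.15]; s=pcam(p,tool(th)); print(dx,dy,z,p.round(3),proj(s,C+F@[-.01,0,0]),proj(s,C+F@[-.01,0,.018]),proj(s,C+F@[-.01,0,-.029]))
E
```

```text
0 [ 180.    0. -168.] [-0.  0. -1.]
-0.05 -0.09 0.25 [ 0.507 -0.067  0.25 ] [383.  249.8] [389.5 258.1] [374.1 238.3]
-0.05 -0.09 0.3 [ 0.507 -0.067  0.3  ] [368.7 231.2] [373.3 237.2] [362.1 222.7]
-0.0 -0.09 0.25 [ 0.556 -0.057  0.25 ] [387.9 197.3] [395.1 202.5] [378.2 190.3]
-0.0 -0.09 0.3 [ 0.556 -0.057  0.3  ] [372.2 186. ] [377.3 189.7] [365.2 180.9]
0.05 -0.09 0.25 [ 0.605 -0.046  0.25 ] [393.5 139.2] [401.5 140.4] [382.7 137.7]
0.05 -0.09 0.3 [ 0.605 -0.046  0.3  ] [376.2 136.8] [381.7 137.6] [368.5 135.7]
25 [ 180.   25. -168.] [ 0.41  0.09 -0.91]
-0.05 -0.09 0.25 [ 0.507 -0.067  0.25 ] [384.8 199.7] [390.  212.8] [377.4 181.1]
-0.05 -0.09 0.3 [ 0.507 -0.067  0.3  ] [372.8 169.2] [376.7 179.3] [367.  154.8]
-0.0 -0.09 0.25 [ 0.556 -0.057  0.25 ] [398.3 151.2] [405.  163.3] [388.9 134.3]
-0.0 -0.09 0.3 [ 0.556 -0.057  0.3  ] [383.  123.8] [388.  132.7] [375.9 111. ]
0.05 -0.09 0.25 [ 0.605 -0.046  0.25 ] [416.1  87.3] [425.3  97. ] [403.7  74.1]
0.05 -0.09 0.3 [ 0.605 -0.046  0.3  ] [396.1  66. ] [402.6  72.8] [387.1  56.4]
40 [ 180.   40. -168.] [ 0.63  0.13 -0.77]
-0.05 -0.09 0.25 [ 0.507 -0.067  0.25 ] [389.6 170.2] [393.8 186.5] [383.5 146.5]
-0.05 -0.09 0.3 [ 0.507 -0.067  0.3  ] [379.5 131. ] [382.9 144.2] [374.5 111.5]
-0.0 -0.09 0.25 [ 0.556 -0.057  0.25 ] [409.2 124.5] [415.2 141.8] [400.7  99.7]
-0.0 -0.09 0.3 [ 0.556 -0.057  0.3  ] [395.3  83.7] [399.9  97.3] [388.6  64.1]
0.05 -0.09 0.25 [ 0.605 -0.046  0.25 ] [438.3  57. ] [447.4  74.6] [425.6  32.5]
0.05 -0.09 0.3 [ 0.605 -0.046  0.3  ] [417.6  17.1] [424.4  30.2] [408.1  -1.6]
```

Emit:
send_rows(plan=[[[0,0,-1,0,0,0],[0,0,-3,0,0,0],[0,0,-7,0,0,0],[0,0,-11,0,0,0],[0,0,-15,0,0,0],[0,0,-19,0,0,0],[0,0,-22,0,0,0],[0,0,-22,0,0,0]]])

```text
clock: 4.87
tool_pos: [0.523, -0.1636, 0.2314]
orientation: [-179.6, 0.5, -148.6]
force: [2.2, 0.1, -0.4]
opening: 0.0157
gripper_force: 30.0
```

Run:
```python
from h import *
p=C+frame()@[-.05,-.09,.10]
o=ctrl.get_obs();print(o['force'],o['opening']);print(delta(p,[180,40,-168]))
```

```text
[ 2.16996449  0.07242093 -0.43805389] 0.015702348807186645
(array([-3.67,  9.08, -1.89]), array([  6.45, -39.  ,  18.74]))
```

Emit:
send_rows(plan=[[[-3.7,9.1,-2.3,6.5,-39,18.7],[-3.7,9.1,-2.3,6.5,-39,18.7],[-3.7,9.1,-2.3,6.5,-39,18.7],[-3.7,9.1,-2.3,6.5,-39,18.7],[-3.7,9.1,-2.3,6.5,-39,18.7],[-3.7,9.1,-2.3,6.5,-39,18.7],[-3.7,9.1,-2.3,6.5,-39,18.7],[-3.7,9.1,-2.3,6.5,-39,18.7]]])

```text
clock: 5.53
tool_pos: [0.5003, -0.0667, 0.2439]
orientation: [179.8, 39.3, -168.2]
force: [0.5, -0.3, -2.3]
opening: 0.0156
gripper_force: 30.0
```

Run:
```python
from h import *
ctrl.snapshot('wrist');ctrl.snapshot('wrist');ctrl.snapshot('wrist')
s=snap('wrist','w2');o=ctrl.get_obs();print(o['tool_pos'],o['orientation'],o['opening'])
print(proj(s,C+frame()@[-.01,0,0]),proj(s,C+frame()@[-.01,0,.018]))
im=cv2.imread('pics/w2.png'); a=cv2.resize(im,(400,300)); z=im[100:250,290:490]
z=cv2.resize(im[120:233,325:475],(800,600),interpolation=cv2.INTER_CUBIC)
z[420:600,0:240]=cv2.resize(im,(240,180))
cv2.imwrite('pics/w2z.png',z)
```

```text
[ 0.50573151 -0.06565419  0.24789817] [ 179.8163642    39.43413512 -168.13300726] 0.015507710837903912
[387.3 174.3] [391.5 190.5]
```

View pics/w2z.png

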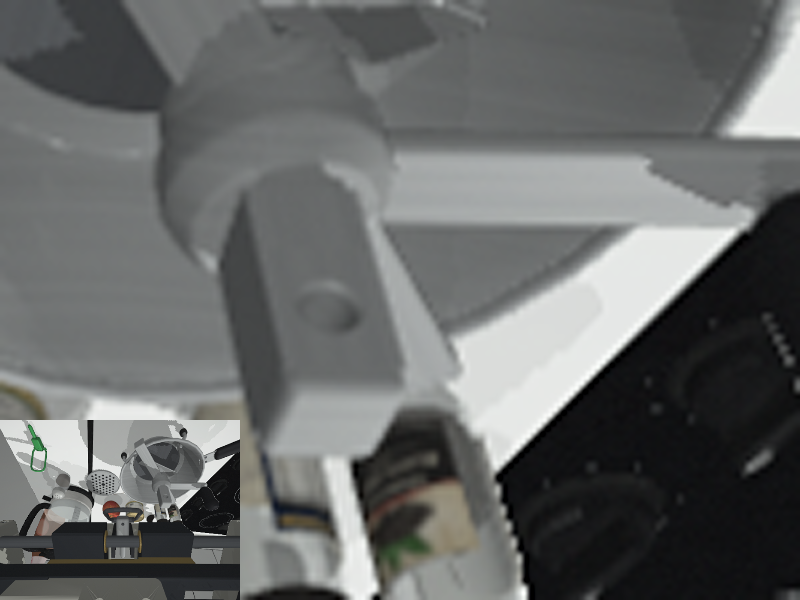

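The picture is upside down: the hole is at zoom (329,305), the shaft's end face has corners (288,380), (402,388), (370,450) and (262,455), and the loop and pin are in the gripper below. I'll fit the shaft pose and float to these.

Run:
```python
from h import *
from scipy.optimize import least_squares
w=load('w2');t=load('t0');s0=load('s0')
obs=[((-.01,0,0),(329,305)),((-.01,-.01,.018),(288,380)),((-.01,.01,.018),(402,388)),((.01,.01,.018),(370,450)),((.01,-.01,.018),(262,455))]
obs=[(np.array(a),np.array([325+u/5.333,120+v/5.333])) for a,(u,v) in obs]
tc=[((.01,.01),(248,219.1)),((.01,-.01),(256.1,217.4)),((-.01,-.01),(257.6,225.5)),((-.01,.01),(250,227.2))]
def res(q,wt=.5,full=True):
    x,y,yaw,f=q; F=frame(yaw); c=np.array([x,y,.15]); r=[]
    for a,u in obs: r+=list(proj(w,c+F@(a+[0,0,f]))-u)
    for a,u in tc: r+=list(wt*(proj(t,c+F@[*a,.018+f])-u))
    k=c+F@[0,.096,.023]; r+=list(wt*(proj(t,k)-np.array([209.3,230])))
    return r
for wt in (0.01,.5,1):
    q=least_squares(res,[.537,.0315,12,0],x_scale=[.01,.01,5,.005],diff_step=1e-3,kwargs=dict(wt=wt)); print(wt,q.x.round(4),np.round(q.fun,1),q.cost)
```

```text
0.01 [ 0.5391  0.0315 11.9979  0.    ] [-0.5 -1.4 -0.6  0.7  1.8 -0.8  0.7  1.3 -1.3  0.5 -0.  -0.   0.  -0.
  0.  -0.  -0.  -0.  -0.  -0. ] 5.6186355240645085
0.5 [ 0.5391  0.0315 12.0069  0.    ] [-0.5 -1.4 -0.6  0.8  1.8 -0.8  0.7  1.3 -1.3  0.5 -0.2 -0.6  0.3 -0.7
  0.4 -0.2 -0.4 -0.2 -0.6 -0.2] 6.641556183730718
1 [ 0.5389  0.0313 11.984   0.    ] [-0.6 -1.6 -0.7  0.6  1.8 -1.   0.6  1.2 -1.4  0.3 -0.4 -1.2  0.7 -1.3
  0.9 -0.4 -0.7 -0.3 -1.1 -0.3] 9.319628797644091
```

```bash
sed -i 's/return np.round(\(\[K\[0,0\].*\]\),1)$/return np.array(\1)/' h.py
cat > fit.py <<'E'
from h import *
from scipy.optimize import least_squares
w=load('w2');t=load('t0');s0=load('s0')
obs=[((-.01,0,0),(329,305)),((-.01,-.01,.018),(288,380)),((-.01,.01,.018),(402,388)),((.01,.01,.018),(370,450)),((.01,-.01,.018),(262,455))]
obs=[(np.array(a),np.array([325+u/5.333,120+v/5.333])) for a,(u,v) in obs]
tc=[((.01,.01),(248,219.1)),((.01,-.01),(256.1,217.4)),((-.01,-.01),(257.6,225.5)),((-.01,.01),(250,227.2))]
def res(q,wt=.5):
    x,y,yaw,f=q; F=frame(yaw); c=np.array([x,y,.15]); r=[]
    for a,u in obs: r+=list(proj(w,c+F@(a+[0,0,f]))-u)
    for a,u in tc: r+=list(wt*(proj(t,c+F@[*a,.018+f])-u))
    k=c+F@[0,.096,.023]; r+=list(wt*(proj(t,k)-np.array([209.3,230])))
    return r
for wt in (0.01,.3,1):
    q=least_squares(res,[.537,.0315,12,.001],x_scale=[.01,.01,5,.005],kwargs=dict(wt=wt)); print(wt,q.x.round(4),np.round(q.fun,1),q.cost)
E
python3 fit.py
```

```text
0.01 [ 0.557   0.044  11.7208 -0.0156] [-0.4  0.1  0.2  0.9  0.4 -0.6 -0.1  0.3 -0.2 -0.7 -0.1 -0.1 -0.  -0.1
 -0.  -0.1 -0.1 -0.1 -0.1 -0.1] 1.094826959500727
0.3 [ 5.41800e-01  3.34000e-02  1.22012e+01 -2.50000e-03] [-0.6 -1.2 -0.6  0.7  1.5 -0.9  0.6  1.  -1.2  0.2 -0.4 -0.7 -0.  -0.7
  0.  -0.5 -0.5 -0.4 -0.6 -0.5] 5.537189345651032
1 [5.38100e-01 3.09000e-02 1.20612e+01 7.00000e-04] [-0.5 -1.7 -0.6  0.6  1.9 -1.   0.8  1.2 -1.4  0.3 -0.2 -0.9  0.9 -1.
  1.1 -0.1 -0.5  0.  -0.9  0.1] 8.868774117902994
```

Run:
```python
from h import *
p=C+frame()@[.06,-.05,.10]
s=pcam(p,tool(0)); print(proj(s,C+frame()@[0,0,.018]))
print(delta(p,[180,0,-168]))
```

```text
[350.0379289  140.46077361]
(array([-8.68,  3.86,  6.88]), array([ 0.13, 39.43, -0.06]))
```

Emit:
send_rows(plan=[[[-8.7,3.9,6.9,0,39.5,0],[-8.7,3.9,6.9,0,39.5,0],[-8.7,3.9,6.9,0,39.5,0],[-8.7,3.9,6.9,0,39.5,0],[-8.7,3.9,6.9,0,39.5,0],[-8.7,3.9,6.9,0,39.5,0],[-8.7,3.9,6.9,0,39.5,0],[-8.7,3.9,6.9,0,39.5,0]]])

```text
clock: 6.4
tool_pos: [0.6067, -0.0041, 0.2463]
orientation: [179.8, -0.3, -168.0]
force: [0.1, -0.5, -0.6]
opening: 0.0159
gripper_force: 30.0
```

Run:
```python
from h import *
for i in range(4): ctrl.snapshot('wrist')
s=snap('wrist','w3');o=ctrl.get_obs();print(o['tool_pos'],o['orientation'],o['opening'])
u=proj(s,C+[0,0,.018]);print(u)
im=cv2.imread('pics/w3.png'); z=cv2.resize(im[110:170,310:390],(800,600),interpolation=cv2.INTER_CUBIC)
z[420:600,0:240]=cv2.resize(im,(240,180))
cv2.imwrite('pics/w3z.png',z)
```

```text
[ 0.60421368 -0.0049456   0.24878008] [ 1.79807347e+02 -4.71706580e-02 -1.68038082e+02] 0.01603051089812702
[349.26907955 143.27547776]
```

View pics/w3z.png

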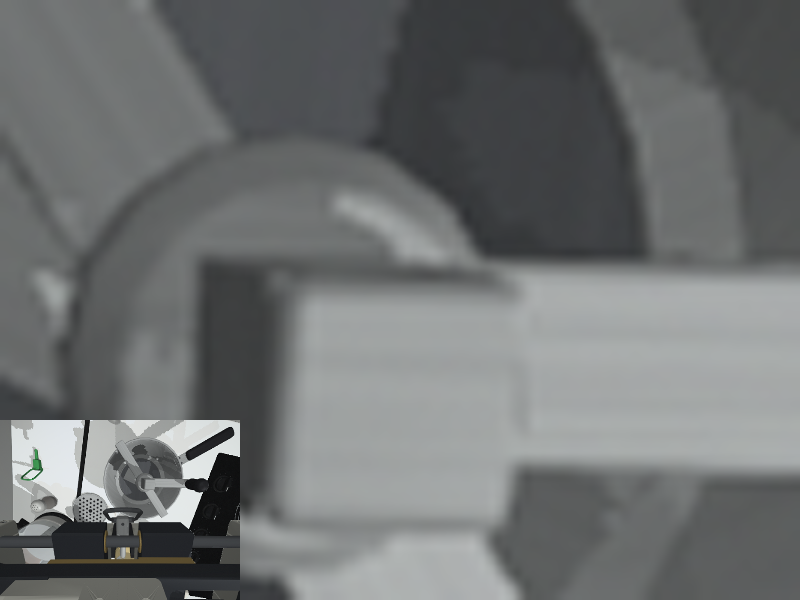

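Tool-down view from above: the shaft end's outer square is centred at zoom (398.5,397), with the knob and arm to the right. I'll refit on centres.

```bash
cat > fit2.py <<'E'
from h import *
from scipy.optimize import least_squares
w=load('w2');v=load('w3');t=load('t0')
z2=lambda u,r:np.array([325+u/5.333,120+r/5.333])
def res(q,wt):
    F=frame(12);c=np.array([q[0],q[1],.15+q[2]]);h=c+F@[-.01,0,0];top=c+[0,0,.018]
    return np.r_[proj(w,h)-z2(329,306),proj(w,top)-z2(330.5,418),proj(v,top)-[349.85,149.7],wt*(proj(t,top)-np.array([252.9,222.3]))]
for wt in(0,1):
    q=least_squares(res,[.537,.0315,.001],x_scale=.01,args=(wt,));print(q.x.round(4),q.fun.round(2))
a=proj(v,[.542,.033,.168]);
# yaw of edges in w3: px directions
p=atz(v,310+27.5,110+27,.168);r=atz(v,310+52.2,110+27.2,.168);d=(r-p)[:2];print('y dir',np.degrees(np.arctan2(d[1],d[0]))-90, np.linalg.norm(d))
k=atz(v,183+0,0,0)
E
python3 fit2.py
```

```text
[ 0.5418  0.0336 -0.0021] [-0.2  -1.02  0.35  0.95 -0.13  0.12 -0.   -0.  ]
[ 0.5414  0.0333 -0.0017] [-0.2  -1.1   0.35  0.92 -0.26 -0.51 -0.68 -1.83]
y dir 11.41183853353698 0.019119400684643902
```

```bash
cat >> h.py <<'E'
C=np.array([.5418,.0335,.1485]); YAW=11.8
def tgt(dx,dy=0,dz=0): return C+frame()@[dx,dy,dz-.005]   # TCP so that pin axis at hole height; dx = TCP x
def rel(o=None):
    o=o or ctrl.get_obs(); return (frame().T@(np.array(o['tool_pos'])-C)*1000+[0,0,5]).round(2), (frame().T@o['force']).round(2)
E
python3 - <<'E'
from h import *
print(delta(tgt(-.075,0,.07),[180,0,YAW-180]))
E
```

```text
(array([12.81,  5.06,  3.56]), array([ 0.19, -0.05,  0.16]))
```

Emit:
send_rows(plan=[[[4,1.6,0,0.2,0,0.2],[8,3.2,1,0.2,0,0.2],[12.8,5.1,3.6,0.2,0,0.2],[12.8,5.1,3.6,0.2,0,0.2],[12.8,5.1,7,0.2,0,0.2],[12.8,5.1,10.6,0.2,0,0.2],[12.8,5.1,10.6,0.2,0,0.2],[12.8,5.1,10.6,0.2,0,0.2]]])

```text
clock: 7.32
tool_pos: [0.4674, 0.0183, 0.1426]
orientation: [-179.9, -0.2, -168.2]
force: [1.4, -0.4, 0.4]
opening: 0.0157
gripper_force: 30.0
```

Run:
```python
from h import *
for i in range(4): ctrl.snapshot('top')
P=[]
for i in range(5):
    s=ctrl.snapshot('scene'); P.append(rel()[0])
snap('scene','s1');snap('top','t1')
print(np.array(P),rel(),ctrl.get_obs()['orientation'])
a=cv2.imread('pics/s1.png');b=cv2.imread('pics/t1.png')
f=lambda i,u,v,w,h: cv2.resize(i[v:v+h,u:u+w],(400,300),interpolation=cv2.INTER_CUBIC)
cv2.imwrite('pics/m2.png',np.hstack([f(a,200,165,80,60),f(b,210,195,80,60)]))
```

```text
[[-73.48   0.7    0.75]
 [-73.74   0.7    0.4 ]
 [-74.01   0.66   0.09]
 [-74.22   0.65  -0.2 ]
 [-74.36   0.65  -0.44]] (array([-74.6 ,   0.62,  -0.78]), array([-0.34,  0.23, -0.71])) [-1.79976950e+02 -1.26280469e-01 -1.68243623e+02]
```

View pics/m2.png

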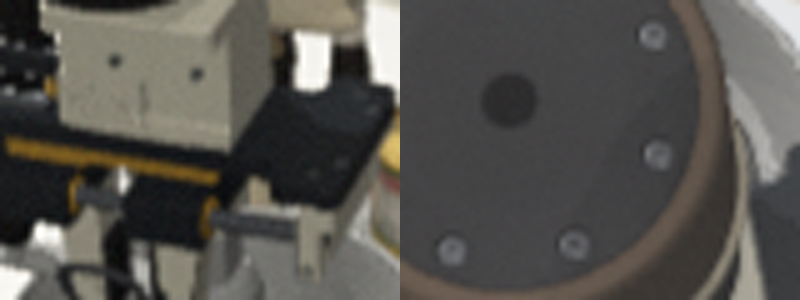

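The arm blocks both fixed views, so I'll go in by feel.

Emit:
send_rows(plan=[[[-0.5,-0.06,-0.1,0,0,0],[-1,-0.06,-0.1,0,0,0],[-1.5,-0.06,-0.1,0,0,0],[-1.9,-0.06,-0.1,0,0,0],[-2.1,-0.06,-0.1,0,0,0],[-2.2,-0.06,-0.1,0,0,0],[-2.2,-0.06,-0.1,0,0,0],[-2.2,-0.06,-0.1,0,0,0]]])

```text
clock: 8.53
tool_pos: [0.49, 0.0227, 0.1433]
orientation: [-180.0, -0.2, -168.2]
force: [-0.9, 0.2, -1.5]
opening: 0.0155
gripper_force: 30.0
```

Run:
```python
from h import *
for i in range(6): ctrl.snapshot('scene')
print(rel())
```

```text
(array([-5.281e+01,  2.000e-02,  1.000e-02]), array([-0.42, -0.4 , -0.87]))
```

Emit:
send_rows(plan=[[[-0.05,0,0,0,0,0],[-0.1,0,0,0,0,0],[-0.15,0,0,0,0,0],[-0.2,0,0,0,0,0],[-0.25,0,0,0,0,0],[-0.3,0,0,0,0,0],[-0.3,0,0,0,0,0],[-0.3,0,0,0,0,0]]])

```text
clock: 9.5
tool_pos: [0.4931, 0.0233, 0.1434]
orientation: [-180.0, -0.1, -168.2]
force: [1.5, 1.0, -1.1]
opening: 0.0155
gripper_force: 30.0
```

```bash
python3 -c "
from h import *
print(rel())"
```

```text
(array([-4.971e+01,  1.000e-02, -1.000e-01]), array([ 1.71,  0.62, -1.09]))
```

Emit:
send_rows(plan=[[[-0.05,0,0,0,0,0],[-0.1,0,0,0,0,0],[-0.15,0,0,0,0,0],[-0.2,0,0,0,0,0],[-0.2,0,0,0,0,0],[-0.2,0,0,0,0,0]]])

```text
clock: 10.0
tool_pos: [0.4951, 0.0237, 0.1434]
orientation: [-180.0, -0.1, -168.2]
force: [-0.5, 0.4, -1.1]
opening: 0.0156
gripper_force: 30.0
```

```bash
python3 -c "
from h import *
print(rel())"
```

```text
(array([-4.774e+01, -1.000e-02, -1.100e-01]), array([-0.39,  0.51, -1.1 ]))
```

Emit:
send_rows(plan=[[[-0.05,0,0,0,0,0],[-0.1,0,0,0,0,0],[-0.1,0,0,0,0,0],[-0.1,0,0,0,0,0]]])

```text
clock: 10.33
tool_pos: [0.496, 0.0239, 0.1434]
orientation: [-180.0, -0.1, -168.2]
force: [-0.6, -0.4, -0.8]
opening: 0.0157
gripper_force: 30.0
```

```bash
python3 -c "
from h import *
print(rel())"
```

```text
(array([-4.674e+01,  1.000e-02, -8.000e-02]), array([-0.63, -0.25, -0.78]))
```

Emit:
send_rows(plan=[[[-0.05,0,0,0,0,0],[-0.1,0,0,0,0,0],[-0.1,0,0,0,0,0],[-0.1,0,0,0,0,0]]])

```text
clock: 10.67
tool_pos: [0.4971, 0.0242, 0.1434]
orientation: [-180.0, -0.1, -168.2]
force: [-1.4, -0.5, -0.7]
opening: 0.0155
gripper_force: 30.0
```

Emit:
send_rows(plan=[[[-0.05,0,0,0,0,0],[-0.1,0,0,0,0,0],[-0.1,0,0,0,0,0],[-0.1,0,0,0,0,0]]])

```text
clock: 11.0
tool_pos: [0.498, 0.0244, 0.1434]
orientation: [-180.0, -0.2, -168.2]
force: [-0.3, -0.2, -0.9]
opening: 0.0157
gripper_force: 30.0
```

Emit:
send_rows(plan=[[[-0.05,0,0,0,0,0],[-0.1,0,0,0,0,0],[-0.1,0,0,0,0,0],[-0.1,0,0,0,0,0]]])

```text
clock: 11.33
tool_pos: [0.499, 0.0246, 0.1434]
orientation: [-180.0, -0.1, -168.2]
force: [-0.3, -0.1, -0.4]
opening: 0.0157
gripper_force: 30.0
```

Emit:
send_rows(plan=[[[-0.05,0,0,0,0,0],[-0.1,0,0,0,0,0],[-0.1,0,0,0,0,0],[-0.1,0,0,0,0,0]]])

```text
clock: 11.67
tool_pos: [0.5, 0.0247, 0.1434]
orientation: [-180.0, -0.1, -168.2]
force: [-0.3, -0.6, -0.9]
opening: 0.016
gripper_force: 30.0
```

Emit:
send_rows(plan=[[[-0.05,0,0,0,0,0],[-0.1,0,0,0,0,0],[-0.15,0,0,0,0,0],[-0.15,0,0,0,0,0],[-0.15,0,0,0,0,0]]])

```text
clock: 12.08
tool_pos: [0.5014, 0.025, 0.1434]
orientation: [-180.0, -0.2, -168.2]
force: [0.2, -0.8, -2.2]
opening: 0.0159
gripper_force: 30.0
```

Emit:
send_rows(plan=[[[-0.05,0,0,0,0,0],[-0.1,0,0,0,0,0],[-0.1,0,0,0,0,0],[-0.1,0,0,0,0,0]]])

```text
clock: 12.42
tool_pos: [0.5024, 0.0253, 0.1434]
orientation: [-180.0, -0.1, -168.2]
force: [-0.0, 0.9, -1.3]
opening: 0.0157
gripper_force: 30.0
```

Emit:
send_rows(plan=[[[-0.05,0,0,0,0,0],[-0.1,0,0,0,0,0],[-0.1,0,0,0,0,0],[-0.1,0,0,0,0,0]]])

```text
clock: 12.75
tool_pos: [0.5034, 0.0255, 0.1434]
orientation: [-180.0, -0.1, -168.2]
force: [0.6, -0.5, -0.6]
opening: 0.0159
gripper_force: 30.0
```

Well past the expected face with no force, so the tip is very likely in the hole. I'll keep going gently.

Emit:
send_rows(plan=[[[-0.05,0,0,0,0,0],[-0.1,0,0,0,0,0],[-0.15,0,0,0,0,0],[-0.2,0,0,0,0,0],[-0.2,0,0,0,0,0],[-0.2,0,0,0,0,0]]])

```text
clock: 13.25
tool_pos: [0.5054, 0.0259, 0.1434]
orientation: [-180.0, -0.1, -168.2]
force: [0.1, -0.7, -1.4]
opening: 0.0157
gripper_force: 30.0
```

Emit:
send_rows(plan=[[[-0.05,0,0,0,0,0],[-0.1,0,0,0,0,0],[-0.15,0,0,0,0,0],[-0.2,0,0,0,0,0],[-0.2,0,0,0,0,0],[-0.2,0,0,0,0,0]]])

```text
clock: 13.75
tool_pos: [0.5073, 0.0263, 0.1433]
orientation: [-180.0, -0.2, -168.2]
force: [-0.9, 0.2, -1.1]
opening: 0.016
gripper_force: 30.0
```

```bash
python3 -c "
from h import *
o=ctrl.get_obs();print(rel(),o['moment'])"
```

```text
(array([-3.526e+01, -1.000e-02, -1.800e-01]), array([-0.83,  0.38, -1.08])) [ 0.04181664 -0.16557273  0.01142558]
```

Emit:
send_rows(plan=[[[-0.05,0,0,0,0,0],[-0.1,0,0,0,0,0],[-0.15,0,0,0,0,0],[-0.2,0,0,0,0,0],[-0.25,0,0,0,0,0],[-0.3,0,0,0,0,0],[-0.3,0,0,0,0,0]]])

```text
clock: 14.33
tool_pos: [0.5103, 0.0269, 0.1434]
orientation: [-180.0, -0.1, -168.2]
force: [0.3, 0.6, -1.6]
opening: 0.0158
gripper_force: 30.0
```

Emit:
send_rows(plan=[[[-0.05,0,0,0,0,0],[-0.1,0,0,0,0,0],[-0.15,0,0,0,0,0],[-0.2,0,0,0,0,0],[-0.25,0,0,0,0,0],[-0.3,0,0,0,0,0],[-0.3,0,0,0,0,0]]])

```text
clock: 14.92
tool_pos: [0.5133, 0.0275, 0.1434]
orientation: [-180.0, -0.1, -168.2]
force: [0.4, -0.9, -0.1]
opening: 0.0159
gripper_force: 30.0
```

Emit:
send_rows(plan=[[[-0.05,0,0,0,0,0],[-0.1,0,0,0,0,0],[-0.15,0,0,0,0,0],[-0.2,0,0,0,0,0],[-0.25,0,0,0,0,0],[-0.3,0,0,0,0,0],[-0.3,0,0,0,0,0]]])

```text
clock: 15.5
tool_pos: [0.5162, 0.0282, 0.1433]
orientation: [-180.0, -0.1, -168.2]
force: [0.7, -1.0, -1.5]
opening: 0.0157
gripper_force: 30.0
```

Emit:
send_rows(plan=[[[-0.05,0,0,0,0,0],[-0.1,0,0,0,0,0],[-0.15,0,0,0,0,0],[-0.2,0,0,0,0,0],[-0.2,0,0,0,0,0]]])

```text
clock: 15.92
tool_pos: [0.5182, 0.0285, 0.1433]
orientation: [-180.0, -0.1, -168.2]
force: [0.3, 1.1, -1.8]
opening: 0.0159
gripper_force: 30.0
```

Emit:
send_rows(plan=[[[-0.05,0,0,0,0,0],[-0.1,0,0,0,0,0],[-0.1,0,0,0,0,0],[-0.1,0,0,0,0,0]]])

```text
clock: 16.25
tool_pos: [0.5191, 0.0288, 0.1433]
orientation: [-180.0, -0.1, -168.2]
force: [-0.0, -0.3, -0.7]
opening: 0.0159
gripper_force: 30.0
```

Emit:
send_rows(plan=[[[-0.05,0,0,0,0,0],[-0.1,0,0,0,0,0],[-0.1,0,0,0,0,0],[-0.1,0,0,0,0,0]]])

```text
clock: 16.58
tool_pos: [0.52, 0.0289, 0.1433]
orientation: [-180.0, -0.1, -168.2]
force: [-0.1, -0.5, -1.0]
opening: 0.0157
gripper_force: 30.0
```

Relative x is about -22.3 now, with the shoulder expected near -19.7.

Emit:
send_rows(plan=[[[-0.05,0,0,0,0,0],[-0.1,0,0,0,0,0],[-0.1,0,0,0,0,0],[-0.1,0,0,0,0,0]]])

```text
clock: 16.92
tool_pos: [0.521, 0.0291, 0.1433]
orientation: [-180.0, -0.1, -168.2]
force: [0.2, -0.5, -1.3]
opening: 0.0156
gripper_force: 30.0
```

Emit:
send_rows(plan=[[[-0.05,0,0,0,0,0],[-0.1,0,0,0,0,0],[-0.1,0,0,0,0,0],[-0.1,0,0,0,0,0]]])

```text
clock: 17.25
tool_pos: [0.522, 0.0294, 0.1433]
orientation: [-180.0, -0.1, -168.2]
force: [0.2, -0.0, -0.7]
opening: 0.0158
gripper_force: 30.0
```

Emit:
send_rows(plan=[[[-0.05,0,0,0,0,0],[-0.1,0,0,0,0,0],[-0.1,0,0,0,0,0],[-0.1,0,0,0,0,0]]])

```text
clock: 17.58
tool_pos: [0.5226, 0.0294, 0.1432]
orientation: [-180.0, -0.2, -168.2]
force: [-2.7, -0.8, -0.8]
opening: 0.0159
gripper_force: 30.0
```

Emit:
send_rows(plan=[[[-0.05,0,0,0,0,0],[-0.08,0,0,0,0,0],[-0.08,0,0,0,0,0]]])

```text
clock: 17.83
tool_pos: [0.5227, 0.0294, 0.1432]
orientation: [-180.0, -0.3, -168.3]
force: [-5.4, 0.7, 2.1]
opening: 0.0156
gripper_force: 30.0
```

Contact at the expected depth (about 5 N), so the pin is home. Now I'll hold, release and rise.

Emit:
send_rows(plan=[[[0,0,0,0,0,0],[0,0,0,0,0,0],[0,0,0,0,0,0]]])

```text
clock: 18.08
tool_pos: [0.5227, 0.0294, 0.1431]
orientation: [-180.0, -0.3, -168.3]
force: [-5.7, 0.3, 2.9]
opening: 0.0153
gripper_force: 30.0
```

Emit:
send_rows(plan=[[[0,0,0,0,0,0],[0,0,0,0,0,0],[0,0,0,0,0,0],[0,0,0,0,0,0],[0,0,0,0,0,0],[0,0,0,0,0,0]]], fingers=0.5)

```text
clock: 18.58
tool_pos: [0.5241, 0.0297, 0.1435]
orientation: [-180.0, -0.1, -168.2]
force: [-0.7, 0.5, -0.4]
opening: 0.0432
gripper_force: 0.0
```

Emit:
send_rows(plan=[[[0,0,-2,0,0,0],[0,0,-5,0,0,0],[0,0,-9,0,0,0],[0,0,-12,0,0,0],[0,0,-15,0,0,0],[0,0,-15,0,0,0],[0,0,-15,0,0,0]]])

```text
clock: 19.17
tool_pos: [0.525, 0.0302, 0.2953]
orientation: [180.0, 0.1, -168.2]
force: [0.6, 0.6, -0.5]
opening: 0.0439
gripper_force: 0.0
```

Run:
```python
from h import *
o=ctrl.get_obs();print(rel(),o['orientation'])
snap('scene','s2');w=snap('wrist','w4')
T=C+frame()@[-.036,0,-.003]
print('hinge px',proj(w,T),'bar',proj(w,C+frame()@[-.064,0,.05]))
a=cv2.imread('pics/s2.png');b=cv2.imread('pics/w4.png')
f=lambda i,u,v,w,h: cv2.resize(i[v:v+h,u:u+w],(400,300),interpolation=cv2.INTER_CUBIC)
cv2.imwrite('pics/m3.png',np.hstack([f(a,200,165,80,60),f(b,205,90,160,120)]))
```

```text
(array([-17.08,   0.18, 151.8 ]), array([ 0.73,  0.42, -0.47])) [ 1.79981994e+02  1.00780929e-01 -1.68240884e+02]
hinge px [285.71785729 179.26426147] bar [285.62741038 157.31298817]
```

View pics/m3.png

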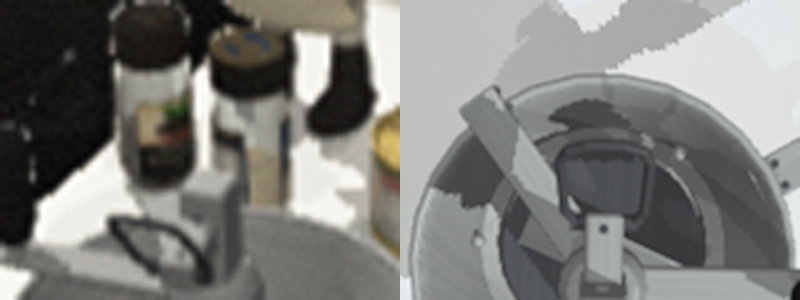

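Both views show the pin through the shaft with the loop still open: bar at wrist (287,149), head at (286,176). Next I'll turn the gripper 90° and put its fingers astride the bar with a narrow opening, so the rear finger can carry the bar over.

Run:
```python
from h import *
w=load('w4'); o,d=ray(w,287,149.2); F=frame()
o=F.T@(o-C)*1000; d=F.T@d
for z in (44,46,48,50,52):
    p=o+d*(z-o[2])/d[2]; print(p.round(1), np.hypot(p[0]+36,z+2.5).round(1))
print(delta(C+F@[-.067,0,.14],[180,0,YAW-90]))
```

```text
[-70.2   1.2  44. ] 57.7
[-70.4   1.2  46. ] 59.4
[-70.5   1.2  48. ] 61.2
[-70.7   1.1  50. ] 62.9
[-70.8   1.1  52. ] 64.7
(array([ 4.85, -0.01,  0.43]), array([  0.14,  -0.15, -90.05]))
```

Emit:
send_rows(plan=[[[5.0,0,0.4,0,0,-50],[5.0,0,0.4,0,0,-50],[5.0,0,0.4,0,0,-50],[5.0,0,0.4,0,0,-50],[5.0,0,0.4,0,0,-50],[5.0,0,0.4,0,0,-50],[5.0,0,0.4,0,0,-50],[5.0,0,0.4,0,0,-50]]], fingers=0.23)

```text
clock: 19.93
tool_pos: [0.4746, 0.0195, 0.2881]
orientation: [179.8, -0.2, -117.9]
force: [0.4, -0.1, 0.2]
opening: 0.0203
gripper_force: 0.0
```

Emit:
send_rows(plan=[[[0,0,0,0,0,-40],[0,0,0,0,0,-40],[0,0,0,0,0,-40],[0,0,0,0,0,-40],[0,0,0,0,0,-40],[0,0,0,0,0,-40],[0,0,0,0,0,-40],[0,0,0,0,0,-40]]])

```text
clock: 20.6
tool_pos: [0.4749, 0.0196, 0.2887]
orientation: [179.8, -0.0, -78.6]
force: [-0.4, 0.0, -0.4]
opening: 0.02
gripper_force: 0.0
```

Run:
```python
from h import *
for i in range(5): ctrl.snapshot('top')
o=ctrl.get_obs();print(rel(),o['orientation'],o['opening'])
print(delta(C+frame()@[-.069,.0005,.036],[180,0,YAW-90]))
```

```text
(array([-6.8120e+01,  7.0000e-02,  1.4584e+02]), array([0.43, 0.1 , 0.03])) [ 1.79841016e+02 -3.05324109e-02 -7.83528474e+01] 0.020241254885115096
(array([-0.05,  0.06, 10.48]), array([ 0.16, -0.03, -0.15]))
```

Emit:
send_rows(plan=[[[0,0.1,3,0,0,0],[0,0.1,6,0,0,0],[0,0.1,8,0,0,0],[0,0.1,8.5,0,0,0],[0,0.1,9,0,0,0],[0,0.1,9,0,0,0],[0,0.1,9,0,0,0]]])

```text
clock: 21.43
tool_pos: [0.4747, 0.0196, 0.2006]
orientation: [179.9, -0.0, -78.2]
force: [-0.7, 0.5, 0.8]
opening: 0.0201
gripper_force: 0.0
```

Emit:
send_rows(plan=[[[0,0,0.2,0,0,0],[0,0,0.4,0,0,0],[0,0,0.6,0,0,0],[0,0,0.6,0,0,0],[0,0,0.6,0,0,0]]])

```text
clock: 21.85
tool_pos: [0.4739, 0.0194, 0.1935]
orientation: [179.9, -0.0, -78.2]
force: [0.1, -0.2, 0.1]
opening: 0.0201
gripper_force: 0.0
```

Emit:
send_rows(plan=[[[0,0,0.2,0,0,0],[0,0,0.4,0,0,0],[0,0,0.6,0,0,0],[0,0,0.8,0,0,0],[0,0,0.8,0,0,0],[0,0,0.8,0,0,0]]])

```text
clock: 22.35
tool_pos: [0.4738, 0.0193, 0.1853]
orientation: [179.8, -0.0, -78.2]
force: [0.6, -0.3, 0.3]
opening: 0.0202
gripper_force: 0.0
```

Run:
```python
from h import *
print(rel())
r,_=rel(); r=r-[0,0,5]
H=np.array([-36,-2.5])
for ph in range(55,140,5):
    b=H+60*np.array([-np.cos(np.radians(ph)),np.sin(np.radians(ph))]); t=b+[8,-10]
    print(ph,'y',round(-(t[0]-r[0])/10,2),'z',round(-(t[1]-r[2])/10,2))
```

```text
(array([-6.942e+01,  3.000e-02,  4.179e+01]), array([ 0.58, -0.39,  0.26]))
55 y -0.7 z 0.01
60 y -1.14 z -0.27
65 y -1.61 z -0.51
70 y -2.09 z -0.71
75 y -2.59 z -0.87
80 y -3.1 z -0.98
85 y -3.62 z -1.05
90 y -4.14 z -1.07
95 y -4.66 z -1.05
100 y -5.18 z -0.98
105 y -5.69 z -0.87
110 y -6.19 z -0.71
115 y -6.68 z -0.51
120 y -7.14 z -0.27
125 y -7.58 z 0.01
130 y -8.0 z 0.33
135 y -8.38 z 0.69
```

Emit:
send_rows(plan=[[[0,-0.35,0,0,0,0],[0,-0.7,0,0,0,0],[0,-1.15,-0.3,0,0,0],[0,-1.6,-0.5,0,0,0],[0,-2.1,-0.7,0,0,0],[0,-2.6,-0.85,0,0,0],[0,-3.1,-1.0,0,0,0],[0,-3.6,-1.05,0,0,0]]])

```text
clock: 23.02
tool_pos: [0.5097, 0.0267, 0.1962]
orientation: [179.9, -0.0, -78.2]
force: [-2.4, -0.7, 1.6]
opening: 0.02
gripper_force: 1.4
```

Emit:
send_rows(plan=[[[0,-0.54,0,0,0,0],[0,-1.06,0,0,0,0],[0,-1.58,0.07,0,0,0],[0,-2.09,0.18,0,0,0],[0,-2.59,0.34,0,0,0],[0,-3.08,0.54,0,0,0],[0,-3.54,0.78,0,0,0],[0,-3.98,1.06,0,0,0]]])

```text
clock: 23.68
tool_pos: [0.5488, 0.035, 0.1848]
orientation: [179.9, -0.0, -78.2]
force: [-0.7, 0.2, -0.3]
opening: 0.02
gripper_force: 0.1
```

Emit:
send_rows(plan=[[[0,-0.42,0.32,0,0,0],[0,-0.8,0.65,0,0,0],[0,-0.8,0.65,0,0,0],[0,-0.8,0.65,0,0,0],[0,-0.8,0.65,0,0,0]]])

```text
clock: 24.1
tool_pos: [0.5559, 0.0364, 0.1787]
orientation: [179.9, -0.0, -78.2]
force: [1.2, 0.0, -0.5]
opening: 0.0202
gripper_force: 0.0
```

Run:
```python
from h import *
print(rel(),ctrl.get_obs()['gripper_force'])
```

```text
(array([14.39, -0.06, 35.16]), array([ 1.14, -0.19, -0.53])) 0.0
```

Force is gone, so the loop has probably snapped shut. I'll raise straight up and look.

Emit:
send_rows(plan=[[[0,0,-2,0,0,0],[0,0,-5,0,0,0],[0,0,-9,0,0,0],[0,0,-13,0,0,0],[0,3,-15,0,0,0],[0,6,-15,0,0,0],[4,9,-15,0,0,0],[7,9,-15,0,0,0]]])

```text
clock: 24.77
tool_pos: [0.4795, -0.0501, 0.331]
orientation: [-179.9, 0.0, -78.0]
force: [0.8, -1.2, 0.4]
opening: 0.0202
gripper_force: 0.0
```

Run:
```python
from h import *
snap('scene','s3');t=snap('top','t3');w=snap('wrist','w5')
u=proj(w,C);print(u)
a=cv2.imread('pics/s3.png');b=cv2.imread('pics/w5.png')
f=lambda i,u,v,w,h: cv2.resize(i[v:v+h,u:u+w],(400,300),interpolation=cv2.INTER_CUBIC)
x,y=max(0,min(480,int(u[0])-50)),max(0,min(340,int(u[1])-40))
cv2.imwrite('pics/m4.png',np.vstack([np.hstack([f(a,200,165,80,60),f(b,x,y,100,75)]),np.hstack([f(a,0,0,560,420),f(b,0,0,560,420)])]))
```

```text
[222.96185619 248.03747816]
```

View pics/m4.png

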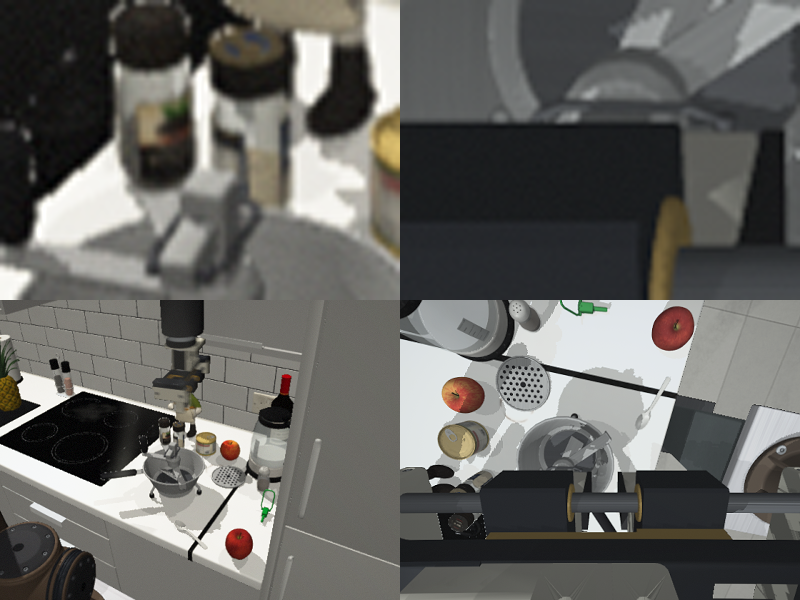

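The scene crop shows the pin head against the shaft at about (185,245). The loop is no longer standing: its wire runs along the shaft's sides, with the end beyond the shaft at about (250,215). Nothing else has moved, and the robot is clear.

```bash
python3 -c "
from plant import ctrl
print(ctrl.close_job())"
```

```text
the job is handed in; nothing more can be done
None
```

The pin went through the cross hole with no measurable resistance, its head is seated against the shaft at about 5 N, and the last camera view shows the loop shut. I handed the job in at about 25 s with the arm clear and nothing else moved; the hand-in gave no verdict.

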